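# Scan a recessed barcode label square-on with a sprung wand

## Robot

A 7-joint arm with a two-finger parallel gripper is mounted at the origin on a cart in front of the work surface, level with it; the furniture and walls round the work are solid. World frame = base frame: x ahead of the robot, y to its left, z up, the work surface at z = 0. Lengths are in m, angles in degrees, forces in N, time in s.
With the tool pointing down it reaches from about 0.4 to 0.875 m from the base axis. Payload 19.3 kg.
Tool frame: the origin (TCP) lies at the very end of the fingers, on their centre line; the grasp point (between the pads) lies 19 mm behind it; z points along the fingers, y is the line along which they close (so a half turn about z gives the same grasp; the last joint's range is limited). The gripper opens to 85 mm and grips with 20 to 120 N. Pads are 22 mm wide; open, the fingers measure 114 mm over their backs; the gripper's body (76 mm by 85 mm) begins 54 mm behind the grasp point. The pads swing forward as they close: fully open they stand 13 mm farther back than shut.
Start: joints at [-78.965, 29.874, -2.08, 91.645, 1.215, 58.505, -6.463], TCP at [0.162, 0.604, 0.231] pointing down, gripper open.
Joint ranges: [-166.77, 166.77], [-17.47, 122.26], [-85.68, 81.53], [9.62, 139.38], [-72.42, 252.41], [9.2, 110.78], [-144.41, 144.41]. Speed limits (degrees/s): [108.29, 108.29, 136.94, 136.94, 172.46, 172.46, 172.46].

## Interface

Orientations are given as [roll, pitch, yaw] about the fixed x, y, z axes, in that order (R = Rz(yaw) Ry(pitch) Rx(roll)).
In Python, from cell import robot, eyes, order gives the robot as it stands.
- The arm moves only by the tool servo_tool, never from a script. Its arguments are lists of equal length, an entry for each row: "travel": the shift along the tool's x, y, z as a fraction of full scale, a list of three; "delta_rot": the turn, a rotation vector about the tool's x, y, z as a fraction of full scale, a list of three; "fingers": the opening, from 0 (shut) to 1 (fully open). A call has 1 to 12 rows; each row shifts and turns the commanded pose from where the row before left it, along the tool's axes as they then stand; what a row does not reach is not made up. Full scale, the value 1, is 0.1 m for a shift and 5 degrees for a turn. A row lasts 1/12 s, in which the tool goes at most 41.7 mm and 7.16 degrees, less where a joint would pass 70% of its speed; a pose out of reach is approached as far as the arm can. A call with a number of a shift or a turn outside -1 to 1 is refused whole. A call with a gripper value outside its range is refused whole. The fingers move at their own pace and stop on an object; "newtons" is the grip in N (left out, the last holds). Time passes only in rows, so rows that do not move let the fingers close. It gives the time, the measured TCP pose, the force, the opening and the grip force at its end, in the units of the state.
- robot.read_state(): the state, without advancing time (a new reading comes with each control period).
- eyes.camera(name): name is "scene" or "side" or "wrist"; returns a dict with "img" (480x640x3 uint8, blue, green, red), "fx", "fy", "cx", "cy" (pixels), "world_from_camera" (4x4, takes a point from camera to world coordinates); the wrist camera has in their place "tool_from_camera" (4x4, takes a point from camera to tool coordinates, whose origin is the TCP and whose axes are the flange's). Camera axes: x right, y up, looking along -z (the intrinsics and any distortion apply to the point x, -y, -z); pixel columns grow to the right and rows downward; lengths in m; the calibration is good to about 2 mm. A picture is of the moment at which its call begins: read the wrist's pose just before it. There is no depth.
- order.finish_job(): hands the job in; it is judged then, once.
The state is a dict: "time_s": time; "q": joint angles; "qd": joint speeds; "tau": joint torques, N m; "tcp_pos": TCP position; "eef_rot": TCP orientation; "wrist_force": force on the tool from outside, world axes, zero at the start; "ft_torque": the same for the moment, N m; "grip_width": opening from 0.0 (shut) to 1.0 (fully open); "gripper_force": force on a finger pad.
Only numpy, scipy, OpenCV 4.12 (cv2) and the standard library are available. Lean on these libraries where they do the work, as an engineer would, in place of code of your own. Each camera call takes 0.05 s, during which the arm holds its last target. There are 200 camera calls.

## Task

Take the reader wand out of its holder and scan the barcode label in the sloping cassette feeder (the other feeder has no label): press the wand's sprung nose squarely on the middle of the label until it is about half-way in, feeling for the label as its depth in the window is unknown, and hold still for a good second. Then put the wand back upright in its holder, fully home, and let go. Press only lightly and leave the other things on the worktop where they are.

Things in the scene. Friction and masses are not known exactly. Their poses are not given: they have to be found in the camera images.
- wand_mid (a point): The middle of the reader wand: a straight white handle, 40 x 36 mm (its x by y), 150 mm long, with a round black nose below; 176 mm in all, 0.12 to 0.24 kg. Its z runs along the wand, away from the nose. From here the nose's end is 88 mm along -z, the handle's lower end (shoulder) 62 mm along -z, its top 88 mm and the middle of the grip ribs 60 mm along +z. Starts upright in the holder.
- nose_tip (a point): The middle of the flat end of the wand's sprung nose, which is round, 22 mm across, and sticks 26 mm out of the handle's shoulder when out; z along the wand, away from the nose's end. It moves with the nose.
- wand_nose (a joint): How far the nose is pushed into the handle, in m: 0 is out, 0.012 is the stop. The spring takes 1 N to start and 0.8 N more for each mm (3.4 N at 3 mm, 5.8 N at 6 mm, 8.2 N at 9 mm). It springs back.
- holder: The wand's fixed holder: a grey square socket on a black foot. Origin on the worktop under its middle, z up. Socket 58 x 54 mm outside, 46 x 42 mm inside (x by y; 3 mm free round the handle), rim 75 mm high. A ledge inside, 34 mm up, carries the handle's shoulder; the nose hangs free in an opening below it. The wand's x stands along the holder's x.
- feeder_window (a point): Middle of the 70 x 82 mm (x by y) window of the labelled feeder, in the plane of its frame's front, 85 mm above the worktop. z points out of the sloping face, 25 degrees from vertical, towards the robot's side; x runs up the slope, y level. In it lies a flat white cassette, parallel to the frame, at an unreported depth, different each time: 4 to 20 mm behind the frame's front.
- feeder: The labelled feeder, fixed, white and grey, foot plate 115 x 124 mm; origin on the worktop, straight below the window's middle. Its cassette does not yield to light pressing; the striped label, 40 x 60 mm, is in the middle of it and of the window. A second feeder of the same make on the other side of the holder has a bare cassette without a label and is not needed.
- tape_roll: A roll of tape lying on the worktop, 83 mm across, 18 mm high; a bystander. Origin under its middle.
- tube_50_c: A capped tube lying on the worktop, 114 mm long, 33 mm thick; a bystander. Origin under its middle.
- petri_2: A closed petri dish, 90 mm across, 12 mm high; a bystander. Origin under its middle.
- timer: A small white timer with three buttons, 66 x 66 x 20 mm; a bystander. Origin under its middle.
There are look-alikes about, which are no part of the job. Leave any brown look-alike of the holder alone.

How it is judged:
By the outcome, as a careful person would: the job done as asked, in the order asked, and still so for the second after the job is handed in, with the robot touching nothing.
It also fails if it takes over 58 s, if anything falls off the work surface, if the arm or the gripper's body presses on something with over 40 N, if the wrist force passes 120 N, or if a joint passes its speed limit or range.

## Working session

There is one attempt and no reset: what is moved stays moved. The work goes in short steps, Python scripts to look and compute and a tool call to move; the robot and the scene stay as the last step left them, time stands still between calls to the robot, and variables do not carry over. Pictures are saved under pics/ and viewed, at most 10 in all, crops included, and the job is handed in when it is done.

Besides the shell and the picture viewer there is one more tool, called after "Call:" as name(argument=value, ...) on one line, values as JSON. servo_tool: Moves the arm, as the interface text tells. Shift numbers are shares of 0.1 m and turn numbers shares of 5 degrees, none past 1 either way. Its arguments: {"type":"object","properties":{"travel":{"type":"array","items":{"type":"array","items":{"type":"number"}}},"delta_rot":{"type":"array","items":{"type":"array","items":{"type":"number"}}},"fingers":{"type":"array","items":{"type":"number"}},"newtons":{"type":"number"}},"required":["travel","delta_rot","fingers"]}

```bash
mkdir -p pics; ls
cat > h.py <<'E'
import numpy as np, cv2
from scipy.spatial.transform import Rotation as R
from cell import robot, eyes, order
def T():
    s=robot.read_state(); M=np.eye(4); M[:3,:3]=R.from_euler('xyz',s['eef_rot'],degrees=True).as_matrix(); M[:3,3]=s['tcp_pos']; return M
def cam(n):
    t=T(); c=eyes.camera(n); c['W']=c['world_from_camera'] if n!='wrist' else t@np.array(c['tool_from_camera']); c['W']=np.array(c['W']); return c
def ray(c,p):
    d=np.array([(p[0]-c['cx'])/c['fx'],-(p[1]-c['cy'])/c['fy'],-1.]); return c['W'][:3,3], c['W'][:3,:3]@d
def onz(c,p,z):
    o,d=ray(c,p); return o+d*(z-o[2])/d[2]
def proj(c,X):
    q=np.linalg.inv(c['W'])@np.append(X,1); return np.array([c['cx']-c['fx']*q[0]/q[2], c['cy']+c['fy']*q[1]/q[2]])
def tri(c1,p1,c2,p2):
    A=[];b=[]
    for c,p in((c1,p1),(c2,p2)):
        o,d=ray(c,p); d=d/np.linalg.norm(d); P=np.eye(3)-np.outer(d,d); A.append(P); b.append(P@o)
    x=np.linalg.lstsq(np.vstack(A),np.hstack(b),rcond=None)[0]; 
    return x, np.linalg.norm(np.vstack(A)@x-np.hstack(b))
E
python3 - <<'E'
from h import *
import pickle
print(robot.read_state())
for n in('scene','side','wrist'):
    c=cam(n); cv2.imwrite(f'pics/{n}0.png',c['img']); pickle.dump(c,open(f'{n}0.pkl','wb')); print(n,{k:np.round(v,3).tolist() if not isinstance(v,str) else v for k,v in c.items() if k!='img'})
E
```

```text
pics
{'time_s': 0.0, 'q': array([-78.96523876,  29.91139091,  -2.07956212,  91.67328986,
         1.21440889,  58.50628105,  -6.4618138 ]), 'qd': array([-0.09077708,  0.0289982 , -0.00748217, -0.06322844,  0.06834248,
       -0.03807772,  0.03763503]), 'tau': array([-2.46923139e-05, -9.27118564e+01,  1.97988667e+00, -3.69936705e+01,
        1.78582768e-02,  7.99875415e-03,  2.69408261e-06]), 'tcp_pos': array([0.16232497, 0.60319154, 0.23070487]), 'eef_rot': array([-1.79931318e+02,  5.68060087e-03,  1.64941913e+02]), 'wrist_force': array([ 0.99433632, -0.6981135 ,  0.08889635]), 'ft_torque': array([-0.0138672 ,  0.02738079, -0.00983034]), 'gripper_force': 0.0, 'grip_width': 1.0020119282810407}
scene {'fx': 542.793, 'fy': 542.793, 'cx': 318.238, 'cy': 238.683, 'world_from_camera': [[0.661, 0.334, -0.672, -0.437], [-0.751, 0.29, -0.594, -0.796], [-0.003, 0.897, 0.443, 0.669], [0.0, 0.0, 0.0, 1.0]], 'W': [[0.661, 0.334, -0.672, -0.437], [-0.751, 0.29, -0.594, -0.796], [-0.003, 0.897, 0.443, 0.669], [0.0, 0.0, 0.0, 1.0]]}
side {'fx': 616.501, 'fy': 616.501, 'cx': 306.932, 'cy': 261.746, 'world_from_camera': [[0.998, -0.011, 0.063, 0.544], [0.06, 0.522, -0.851, -1.214], [-0.023, 0.853, 0.522, 0.847], [0.0, 0.0, 0.0, 1.0]], 'W': [[0.998, -0.011, 0.063, 0.544], [0.06, 0.522, -0.851, -1.214], [-0.023, 0.853, 0.522, 0.847], [0.0, 0.0, 0.0, 1.0]]}
wrist {'fx': 407.607, 'fy': 407.607, 'cx': 318.586, 'cy': 236.328, 'tool_from_camera': [[0.001, 0.947, 0.322, 0.084], [1.0, -0.001, -0.0, 0.0], [0.0, 0.322, -0.947, -0.142], [0.0, 0.0, 0.0, 1.0]], 'W': [[0.259, -0.914, -0.311, 0.082], [0.966, 0.245, 0.085, 0.626], [-0.001, -0.323, 0.947, 0.373], [0.0, 0.0, 0.0, 1.0]]}
```

View pics/scene0.png

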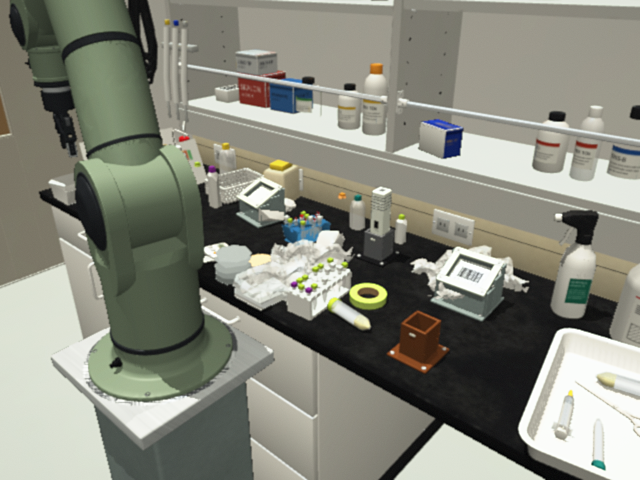

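View pics/side0.png

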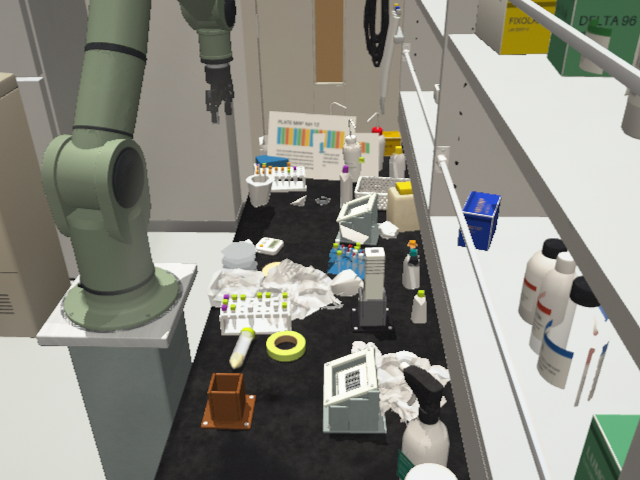

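The scene view shows the white wand in the grey holder at (379,225), the striped feeder at (470,275), the bare feeder at (262,200) and the brown look-alike at (420,340). In the side view the same things are at (373,285), (352,385), (358,220) and (228,400). The grey socket with the wand in it and the striped feeder fit the description. I'll confirm both in one enlarged crop.

Run:
```python
from h import *
import pickle
s=pickle.load(open('scene0.pkl','rb'));d=pickle.load(open('side0.pkl','rb'))
a=cv2.resize(s['img'][180:320,340:540],None,fx=4,fy=4,interpolation=3)[:, :]
b=cv2.resize(d['img'][240:440,310:450],None,fx=3,fy=3,interpolation=3)
a=cv2.resize(s['img'][180:330,350:510],None,fx=2.5,fy=2.5,interpolation=3)
o=np.zeros((600,800,3),np.uint8); o[:375,:400]=a; o[:600,400:800]=b[:, :400]; cv2.imwrite('pics/crop1.png',o)
for n,p,q in(('wandtop',(381,192),(374,252)),('label',(468,272),(352,379)),('brown',(421,325),(227,385)),('bareF',(262,192),(358,213))):
    print(n,tri(s,p,d,q))
```

```text
wandtop (array([ 0.60288713, -0.08402665,  0.17992339]), np.float64(0.00041039643316068353))
label (array([ 0.55760305, -0.35725198,  0.07271902]), np.float64(0.003101241790679633))
brown (array([ 0.3282602 , -0.37850987,  0.06692265]), np.float64(0.0005435423755934531))
bareF (array([0.57571561, 0.31621161, 0.07744636]), np.float64(0.010847930844256724))
```

View pics/crop1.png

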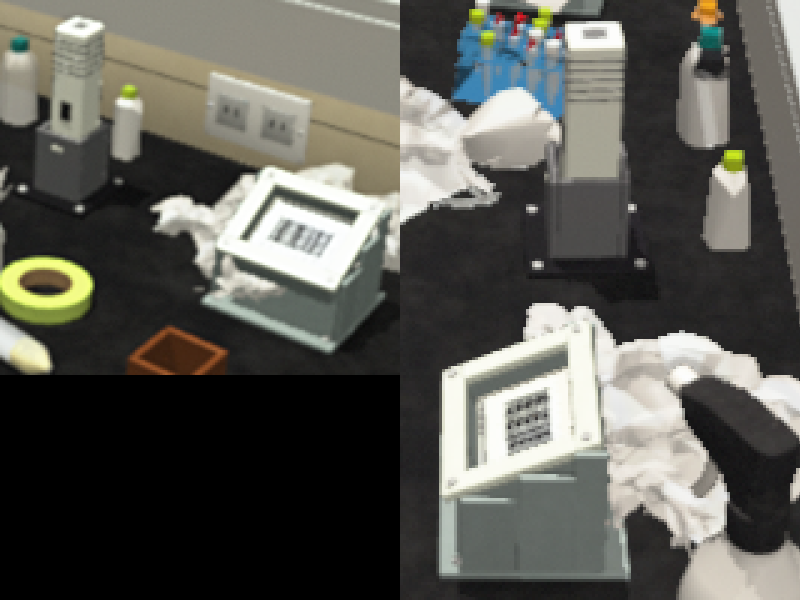

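The crop confirms it: white wand in the grey socket (left panel about (75,110)), and the striped label in the feeder window to its right (left panel about (303,236)). Next I check shelf clearance and plan the move above the wand.

```bash
cat >> h.py <<'E'
def plan(pos,rot,rows=None):
    "target pos, rot matrix -> constant-row tool increments (fractions) keeping rotation about moving axes"
    M=T(); Rd=M[:3,:3].T@rot; rv=np.degrees(R.from_matrix(Rd).as_rotvec()); d=np.array(pos)-M[:3,3]
    n=rows or int(np.ceil(max(np.linalg.norm(d)/.040,np.linalg.norm(rv)/5,1)))
    print('dist tool-frame total mm',np.round(M[:3,:3].T@d*1000,1),'rv deg',np.round(rv,2),'n',n,'rot/row',np.round(rv/n/5,3))
    out=[]; 
    for i in range(n):
        Ri=M[:3,:3]@R.from_rotvec(np.radians(rv*i/n)).as_matrix(); out.append((Ri.T@d/n*10).round(3).tolist())
    print('travel',out)
def down(yaw,tilt=0):
    "tool down, yaw of tool x"
    return R.from_euler('xyz',[180,0,yaw],degrees=True).as_matrix()
E
python3 - <<'E'
from h import *
import pickle
s=pickle.load(open('scene0.pkl','rb'));d=pickle.load(open('side0.pkl','rb'))
print('bracket',tri(s,(403,102),d,(442,155)))
# shelf front lower edge as seen at post
for p in((403,102),(398,176),(400,165)):
  o,dd=ray(s,p); print([np.round(o+dd*(y-o[1])/dd[1],3).tolist() for y in(-.3,-.2,-.1,0)])
plan([.60,-.084,.29],down(165))
E
```

```text
bracket (array([ 0.73206048, -0.0464203 ,  0.37806662]), np.float64(0.006813378544343977))
[[0.338, -0.3, 0.473], [0.495, -0.2, 0.434], [0.651, -0.1, 0.394], [0.807, 0.0, 0.355]]
[[0.338, -0.3, 0.344], [0.494, -0.2, 0.278], [0.65, -0.1, 0.212], [0.807, 0.0, 0.146]]
[[0.342, -0.3, 0.363], [0.499, -0.2, 0.301], [0.656, -0.1, 0.239], [0.813, 0.0, 0.177]]
dist tool-frame total mm [-601.2 -550.   -58.7] rv deg [-0.05  0.   -0.06] n 21 rot/row [-0.     0.    -0.001]
travel [[-0.286, -0.262, -0.028], [-0.286, -0.262, -0.028], [-0.286, -0.262, -0.028], [-0.286, -0.262, -0.028], [-0.286, -0.262, -0.028], [-0.286, -0.262, -0.028], [-0.286, -0.262, -0.028], [-0.286, -0.262, -0.028], [-0.286, -0.262, -0.028], [-0.286, -0.262, -0.028], [-0.286, -0.262, -0.028], [-0.286, -0.262, -0.028], [-0.286, -0.262, -0.028], [-0.286, -0.262, -0.028], [-0.286, -0.262, -0.028], [-0.286, -0.262, -0.028], [-0.286, -0.262, -0.028], [-0.286, -0.262, -0.028], [-0.286, -0.262, -0.028], [-0.286, -0.262, -0.028], [-0.286, -0.262, -0.028]]
```

Call:
servo_tool(travel=[[-0.28, -0.26, -0.06], [-0.28, -0.26, -0.06], [-0.28, -0.26, -0.06], [-0.28, -0.26, -0.06], [-0.28, -0.26, -0.06], [-0.28, -0.26, -0.06], [-0.28, -0.26, -0.06], [-0.28, -0.26, -0.06], [-0.28, -0.26, -0.06], [-0.28, -0.26, 0], [-0.28, -0.26, 0], [-0.28, -0.26, 0]], delta_rot=[[0, 0, 0], [0, 0, 0], [0, 0, 0], [0, 0, 0], [0, 0, 0], [0, 0, 0], [0, 0, 0], [0, 0, 0], [0, 0, 0], [0, 0, 0], [0, 0, 0], [0, 0, 0]], fingers=[1, 1, 1, 1, 1, 1, 1, 1, 1, 1, 1, 1])

```text
time_s: 1.15
tcp_pos: [0.4063, 0.2132, 0.2855]
eef_rot: [180.0, 0.0, 164.9]
wrist_force: [1.0, 0.1, -0.7]
grip_width: 1.0
gripper_force: 0.0
```

Call:
servo_tool(travel=[[-0.28, -0.26, 0], [-0.28, -0.26, 0], [-0.28, -0.26, 0], [-0.28, -0.26, 0], [-0.28, -0.26, 0], [-0.28, -0.26, 0], [-0.28, -0.26, 0], [-0.28, -0.26, 0], [-0.2, -0.2, 0], [0, 0, 0], [0, 0, 0], [0, 0, 0]], delta_rot=[[0, 0, 0], [0, 0, 0], [0, 0, 0], [0, 0, 0], [0, 0, 0], [0, 0, 0], [0, 0, 0], [0, 0, 0], [0, 0, 0], [0, 0, 0], [0, 0, 0], [0, 0, 0]], fingers=[1, 1, 1, 1, 1, 1, 1, 1, 1, 1, 1, 1])

```text
time_s: 2.15
tcp_pos: [0.5819, -0.0681, 0.285]
eef_rot: [180.0, -0.0, 164.9]
wrist_force: [-0.7, -0.1, 0.1]
grip_width: 1.001
gripper_force: 0.0
```

Run:
```python
from h import *
import pickle
c=cam('wrist'); pickle.dump(c,open('w1.pkl','wb')); cv2.imwrite('pics/w1.png',c['img']); s=robot.read_state(); print(s['time_s'],s['q'].round(1),s['tcp_pos'],s['eef_rot'])
print(proj(c,[.603,-.084,.182]))
```

```text
2.2 [-11.7  24.1  17.7  94.8  -8.1  62.4  83.3] [ 0.58184539 -0.06765519  0.28514682] [ 1.79980408e+02 -3.23966568e-02  1.64998446e+02]
[302.92735669 272.07955114]
```

View pics/w1.png

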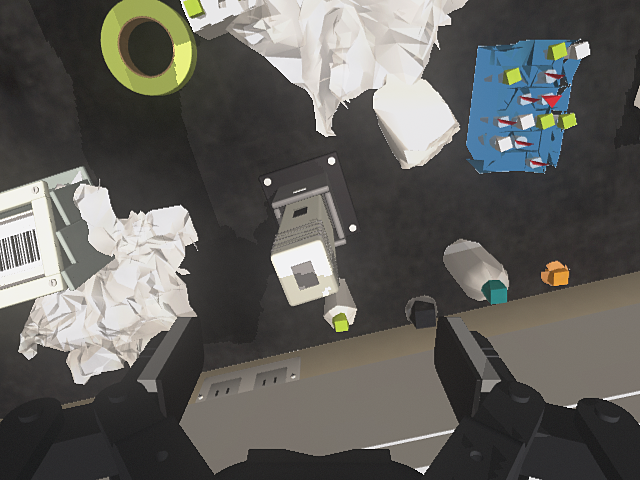

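The wrist view shows the wand's top face around (304,272), corners near (272,250), (325,240), (336,292) and (288,306). The labelled feeder is at the left (15,250) and holder foot screws are at (268,182), (331,160) and (352,228).

Run:
```python
from h import *
import pickle
c=pickle.load(open('w1.pkl','rb')); g=cv2.cvtColor(c['img'],6)
m=(g>225).astype(np.uint8); m[:225]=0;m[315:]=0;m[:,:262]=0;m[:,345:]=0
cs,_=cv2.findContours(m,0,2); k=max(cs,key=cv2.contourArea); h=cv2.convexHull(k)
q=cv2.approxPolyN(h,4)[0].astype(float); print('quad',q.tolist(),cv2.contourArea(h))
s=pickle.load(open('scene0.pkl','rb'));d=pickle.load(open('side0.pkl','rb'))
ctr=q.mean(0); print('tri w-side',tri(c,ctr,d,(374,252)),'w-scene',tri(c,ctr,s,(381,191)))
for z in(.180,.184):
  P=np.array([onz(c,p,z) for p in q]); e=np.roll(P,-1,0)-P
  print(z,P.mean(0).round(4),'len',np.linalg.norm(e,axis=1).round(4),'ang',np.degrees(np.arctan2(e[:,1],e[:,0])).round(1))
S=[onz(c,p,.008) for p in((268,182),(331,160),(352,228))]; print(np.round(S,4))
for i,j in((0,1),(1,2)): e=S[j]-S[i]; print(np.linalg.norm(e),np.degrees(np.arctan2(e[1],e[0])))
print('foot mid',(S[0]+S[2])/2)
```

```text
quad [[333.0, 276.0], [278.0, 277.0], [269.0, 256.0], [320.0, 239.0]] 1589.0
tri w-side (array([ 0.60005922, -0.08407227,  0.17898705]), np.float64(0.004346164543017775)) w-scene (array([ 0.59689026, -0.08543865,  0.18352784]), np.float64(0.0033674687615010187))
0.18 [ 0.5966 -0.0843  0.18  ] len [0.0365 0.0159 0.0352 0.0274] ang [-103.9 -175.2   94.4    3.4]
0.184 [ 0.595  -0.0837  0.184 ] len [0.0359 0.0156 0.0347 0.0269] ang [-103.9 -175.2   94.4    3.4]
[[ 0.5676 -0.1184  0.008 ]
 [ 0.5626 -0.0494  0.008 ]
 [ 0.639  -0.0457  0.008 ]]
0.0691099789613129 94.1823291092574
0.07652303560846191 2.7834660043077757
foot mid [ 0.60331914 -0.082045    0.008     ]
```

Run:
```python
from h import *
import pickle
c=pickle.load(open('w1.pkl','rb'))
P=np.array([onz(c,p,.182) for p in((272,250),(325,240),(336,292),(288,306))]); print(P.mean(0),np.linalg.norm(np.roll(P,-1,0)-P,axis=1))
plan([.603,-.0835,.215],down(183.5),rows=6)
```

```text
[ 0.60379667 -0.08262423  0.182     ] [0.03472731 0.0374908  0.03391276 0.04144306]
dist tool-frame total mm [-24.6  -9.9  70.1] rv deg [  0.02  -0.03 -18.5 ] n 6 rot/row [ 0.001 -0.001 -0.617]
travel [[-0.041, -0.016, 0.117], [-0.04, -0.019, 0.117], [-0.039, -0.021, 0.117], [-0.038, -0.023, 0.117], [-0.036, -0.025, 0.117], [-0.035, -0.027, 0.117]]
```

Call:
servo_tool(travel=[[-0.04, -0.02, 0.117], [-0.04, -0.02, 0.117], [-0.04, -0.02, 0.117], [-0.04, -0.02, 0.117], [-0.036, -0.025, 0.117], [-0.035, -0.027, 0.117], [0, 0, 0], [0, 0, 0]], delta_rot=[[0, 0, -0.617], [0, 0, -0.617], [0, 0, -0.617], [0, 0, -0.617], [0, 0, -0.617], [0, 0, -0.617], [0, 0, 0], [0, 0, 0]], fingers=[1, 1, 1, 1, 1, 1, 1, 1])

```text
time_s: 2.87
tcp_pos: [0.6031, -0.0839, 0.2151]
eef_rot: [180.0, -0.0, -176.6]
wrist_force: [0.3, -0.2, 0.1]
grip_width: 0.998
gripper_force: 0.0
```

Run:
```python
from h import *
import pickle
c=cam('wrist'); pickle.dump(c,open('w2.pkl','wb')); cv2.imwrite('pics/w2.png',c['img']); s=robot.read_state(); print(s['time_s'],s['q'].round(1),s['tcp_pos'],s['eef_rot'])
plan([.603,-.0835,.137],down(183.5),rows=4)
```

```text
2.9167 [ -6.1  29.9  12.3  95.7  -7.4  55.2 102.3] [ 0.6033277  -0.08394221  0.21572592] [ 1.79987553e+02  1.54473387e-02 -1.76615472e+02]
dist tool-frame total mm [ 0.3  0.4 78.7] rv deg [ 0.01  0.02 -0.12] n 4 rot/row [ 0.001  0.001 -0.006]
travel [[0.001, 0.001, 0.197], [0.001, 0.001, 0.197], [0.001, 0.001, 0.197], [0.001, 0.001, 0.197]]
```

View pics/w2.png

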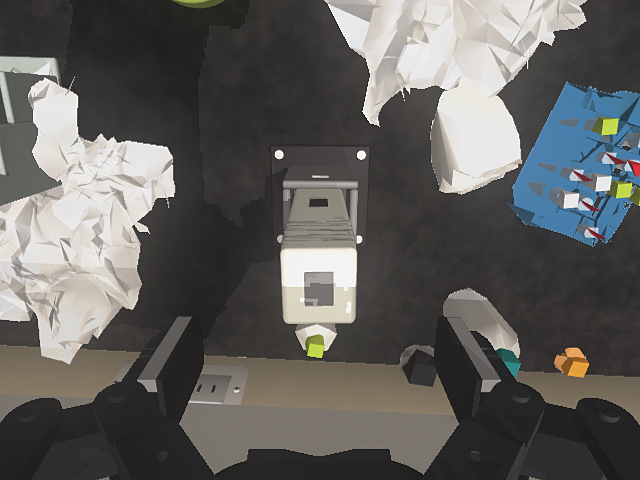

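The view shows the wand's top face at (281–357, 248–323), centred on column 319, square to the tool and midway between the fingers. So I descend and grip.

Call:
servo_tool(travel=[[0, 0, 0.2], [0, 0, 0.2], [0, 0, 0.2], [0, 0, 0.187], [0, 0, 0], [0, 0, 0], [0, 0, 0], [0, 0, 0], [0, 0, 0], [0, 0, 0], [0, 0, 0], [0, 0, 0]], delta_rot=[[0, 0, 0], [0, 0, 0], [0, 0, 0], [0, 0, 0], [0, 0, 0], [0, 0, 0], [0, 0, 0], [0, 0, 0], [0, 0, 0], [0, 0, 0], [0, 0, 0], [0, 0, 0]], fingers=[1, 1, 1, 1, 1, 0.3, 0.3, 0.3, 0.3, 0.3, 0.3, 0.3], newtons=50)

```text
time_s: 3.92
tcp_pos: [0.6041, -0.0845, 0.1377]
eef_rot: [180.0, 0.1, -176.6]
wrist_force: [-1.2, 2.3, 7.6]
grip_width: 0.417
gripper_force: 49.3
```

Run:
```python
from h import *
import pickle
c=pickle.load(open('w2.pkl','rb'))
print(onz(c,(319,286),.184)); s=robot.read_state(); print({k:np.round(s[k],3) for k in('time_s','tcp_pos','eef_rot','wrist_force','grip_width','gripper_force')})
# feeder in scene/side/w1: blurry; print corner finding in scene
s=pickle.load(open('scene0.pkl','rb')); d=pickle.load(open('side0.pkl','rb'))
# frame outer corners picked from crop1: scene crop 2.5x offset(350,180); side 3x offset (310,240)
sc=[(262,166),(391,207),(326,290),(219,247)]; sd=[(442,372),(592,318),(602,444),(446,497)]
sc=[(350+x/2.5,180+y/2.5) for x,y in sc]; sd=[(310+(x-400)/3,240+y/3) for x,y in sd]
# order: scene TL=back-left?; match all by triangulation residual
for i in range(4):
    for j in range(4):
        x,r=tri(s,sc[i],d,sd[j]); 
        if r<.012: print(i,j,x.round(4),round(r,4))
```

```text
[ 0.60315947 -0.08308589  0.184     ]
{'time_s': np.float64(3.917), 'tcp_pos': array([ 0.604, -0.085,  0.138]), 'eef_rot': array([ 1.79992e+02,  1.07000e-01, -1.76554e+02]), 'wrist_force': array([-1.233,  2.323,  7.61 ]), 'grip_width': np.float64(0.417), 'gripper_force': np.float64(49.307)}
0 1 [ 0.5986 -0.2985  0.1017] 0.0013
1 2 [ 0.5998 -0.4197  0.1049] 0.0025
2 3 [ 0.5103 -0.4119  0.0568] 0.0019
3 0 [ 0.504  -0.3121  0.0646] 0.0007
```

Call:
servo_tool(travel=[[0, 0, -0.1], [0, 0, -0.15], [0, 0, -0.2], [0, 0, -0.2], [0, 0, -0.25], [0, 0, -0.25], [0, 0, -0.25], [0.1, -0.38, 0], [0.1, -0.38, 0], [0.1, -0.38, 0], [0, -0.38, 0], [0, 0, 0]], delta_rot=[[0, 0, 0], [0, 0, 0], [0, 0, 0], [0, 0, 0], [0, 0, 0], [0, 0, 0], [0, 0, 0], [0, 0, 0], [0, 0, 0], [0, 0, 0], [0, 0, 0], [0, 0, 0]], fingers=[0.3, 0.3, 0.3, 0.3, 0.3, 0.3, 0.3, 0.3, 0.3, 0.3, 0.3, 0.3])

```text
time_s: 4.92
tcp_pos: [0.5806, -0.2467, 0.2777]
eef_rot: [-179.8, 0.0, -177.0]
wrist_force: [-0.6, -0.8, -1.6]
grip_width: 0.414
gripper_force: 50.9
```

Call:
servo_tool(travel=[[0, 0, 0], [0, 0, 0], [0, 0, 0]], delta_rot=[[0, 0, 0], [0, 0, 0], [0, 0, 0]], fingers=[0.3, 0.3, 0.3])

```text
time_s: 5.17
tcp_pos: [0.5829, -0.237, 0.2768]
eef_rot: [180.0, 0.0, -176.5]
wrist_force: [-0.0, 0.5, -2.7]
grip_width: 0.418
gripper_force: 50.9
```

Run:
```python
from h import *
import pickle
c=cam('wrist'); pickle.dump(c,open('w3.pkl','wb')); cv2.imwrite('pics/w3.png',c['img']); s=robot.read_state(); print({k:np.round(s[k],3) for k in('time_s','q','tcp_pos','eef_rot','wrist_force','grip_width')})
```

```text
{'time_s': np.float64(5.217), 'q': array([  6.945,  28.591,  14.733,  88.563,  -7.825,  63.85 , 116.957]), 'tcp_pos': array([ 0.583, -0.237,  0.277]), 'eef_rot': array([ 1.79975e+02,  1.80000e-02, -1.76455e+02]), 'wrist_force': array([ 0.395,  0.337, -1.94 ]), 'grip_width': np.float64(0.415)}
```

View pics/w3.png

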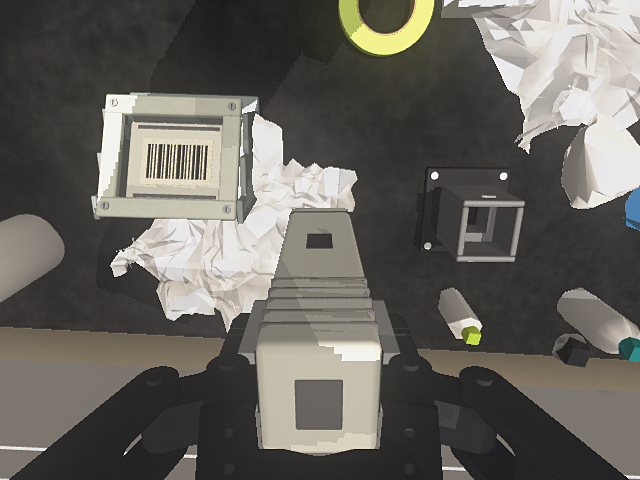

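The wand hangs in the grip from (320,400) to its visible lower end near (320,212). The feeder's frame screws are at (114,103), (232,105), (227,209) and (103,206), the label is at (178,161), and the empty holder rim is around (490,232).

Run:
```python
from h import *
import pickle
c=pickle.load(open('w3.pkl','rb'));d=pickle.load(open('side0.pkl','rb'));s=pickle.load(open('scene0.pkl','rb'))
px=[(114,103),(232,105),(227,209),(103,206)]; lab=(178,161)
ctr=np.array([.553,-.361,.085]); yaw=0.
for k in range(20):
    # x up slope, heading yaw ; normal tilts to -x
    t=np.radians(25); Rz=R.from_euler('z',yaw,degrees=True).as_matrix()
    n=Rz@np.array([-np.sin(t),0,np.cos(t)]); P=[]
    for p in px: o,dd=ray(c,p); P.append(o+dd*((ctr-o)@n)/(dd@n))
    P=np.array(P); m=P.mean(0); ctr=np.array([m[0],m[1],.085])
    e=[P[0]-P[1],P[3]-P[2],P[3]-P[0],P[2]-P[1]]
    a=[np.degrees(np.arctan2(v[1],v[0])) for v in e]
    yaw=((a[2]+a[3])/2+((a[0]+90)+(a[1]+90))/2)/2
print('ctr',ctr,'yaw',yaw,'angs',np.round(a,1),'len',[round(np.linalg.norm(v),4) for v in e], P.round(4).tolist())
for dep in(.004,.012,.02):
    o,dd=ray(c,lab); q=ctr-n*dep; print('label',dep,(o+dd*((q-o)@n)/(dd@n)-q).round(4))
sp=[(468,272)]; print('project ctr-12mm scene',proj(s,ctr-n*.012),'side',proj(d,ctr-n*.012),'seen (468-471,275) & (352,379)')
print('nose/top', proj(c,[.583,-.237,.277+.047]))
for nm,cc in(('scene',s),('side',d)): print(nm,[proj(cc,x).round(1).tolist() for x in P])
```

```text
ctr [ 0.55109929 -0.35972259  0.085     ] yaw 1.8371492549587742 angs [-87.4 -87.9   0.5   2.1] len [np.float64(0.0966), np.float64(0.0987), np.float64(0.0858), np.float64(0.0868)] [[0.5142, -0.4089, 0.0671], [0.5098, -0.3124, 0.0664], [0.5884, -0.3095, 0.1031], [0.592, -0.4082, 0.1033]]
label 0.004 [0.0031 0.0062 0.0015]
label 0.012 [0.0011 0.0033 0.0005]
label 0.02 [-0.0009  0.0005 -0.0004]
project ctr-12mm scene [469.1780306  272.94220641] side [351.41529156 378.06496427] seen (468-471,275) & (352,379)
nose/top [316.75844976 405.49367354]
scene [[480.9, 291.1], [439.0, 276.9], [457.2, 249.2], [499.3, 262.3]]
side [[327.7, 399.5], [327.0, 363.7], [368.8, 348.5], [372.4, 385.0]]
```

```bash
cat >> h.py <<'E'
_t=np.radians(25); CTR=np.array([.551,-.360,.085])
WR=R.from_euler('z',1.8,degrees=True).as_matrix()@np.array([[np.cos(_t),0,-np.sin(_t)],[0,1,0],[np.sin(_t),0,np.cos(_t)]])  # window axes in columns
N=WR[:,2]; TR=np.column_stack([-WR[:,0],WR[:,1],-WR[:,2]])
LT=.1297
def inwin(st=None):
    M=T(); tip=M[:3,3]+M[:3,2]*LT; return (WR.T@(tip-CTR)*1000).round(1), np.degrees(R.from_matrix(M[:3,:3].T@TR).as_rotvec()).round(2)
E
python3 - <<'E'
from h import *
print(np.linalg.det(TR)); plan(CTR+N*(LT+.05),TR,rows=9)
E
```

```text
1.0
dist tool-frame total mm [ 115.4 -118.6   28.8] rv deg [  0.41 -24.98   1.71] n 9 rot/row [ 0.009 -0.555  0.038]
travel [[0.128, -0.132, 0.032], [0.129, -0.132, 0.026], [0.13, -0.133, 0.02], [0.13, -0.133, 0.013], [0.13, -0.133, 0.007], [0.13, -0.134, 0.001], [0.129, -0.134, -0.005], [0.129, -0.135, -0.011], [0.128, -0.135, -0.017]]
```

Call:
servo_tool(travel=[[0.128, -0.132, 0.032], [0.129, -0.132, 0.026], [0.13, -0.133, 0.02], [0.13, -0.133, 0.013], [0.13, -0.133, 0.007], [0.13, -0.134, 0.001], [0.129, -0.134, -0.005], [0.129, -0.135, -0.011], [0.128, -0.135, -0.017], [0, 0, 0], [0, 0, 0], [0, 0, 0]], delta_rot=[[0.009, -0.555, 0.038], [0.009, -0.555, 0.038], [0.009, -0.555, 0.038], [0.009, -0.555, 0.038], [0.009, -0.555, 0.038], [0.009, -0.555, 0.038], [0.009, -0.555, 0.038], [0.009, -0.555, 0.038], [0.009, -0.555, 0.038], [0, 0, 0], [0, 0, 0], [0, 0, 0]], fingers=[0.3, 0.3, 0.3, 0.3, 0.3, 0.3, 0.3, 0.3, 0.3, 0.3, 0.3, 0.3])

```text
time_s: 6.22
tcp_pos: [0.4874, -0.3487, 0.2491]
eef_rot: [179.9, 21.9, -178.1]
wrist_force: [0.3, -0.2, -1.3]
grip_width: 0.415
gripper_force: 51.0
```

Run:
```python
from h import *
import pickle
s=robot.read_state(); print({k:np.round(s[k],3) for k in('time_s','q','tcp_pos','eef_rot','wrist_force','grip_width')}); print('tip in window mm, rot err',inwin())
o=[]
for n in('scene','side'):
    c=cam(n); p=proj(c,CTR+N*.05).round().astype(int); x,y=p; print(n,p,proj(c,CTR-N*.018))
    o.append(cv2.resize(c['img'][y-80:y+70,x-65:x+65],(390,450),interpolation=3))
cv2.imwrite('pics/v4.png',np.hstack(o))
```

```text
{'time_s': np.float64(6.217), 'q': array([ 41.694,  19.784,  -5.496, 109.2  , -20.404,  35.59 , 143.801]), 'tcp_pos': array([ 0.487, -0.349,  0.249]), 'eef_rot': array([ 179.885,   21.86 , -178.069]), 'wrist_force': array([ 0.34 , -0.158, -1.344]), 'grip_width': np.float64(0.415)}
tip in window mm, rot err (array([ 4.9, 13.7, 45.9]), array([ 0.17, -3.14,  0.12]))
scene [467 255] [469.48995382 274.70260477]
side [337 354] [352.70227624 380.40302355]
```

View pics/v4.png

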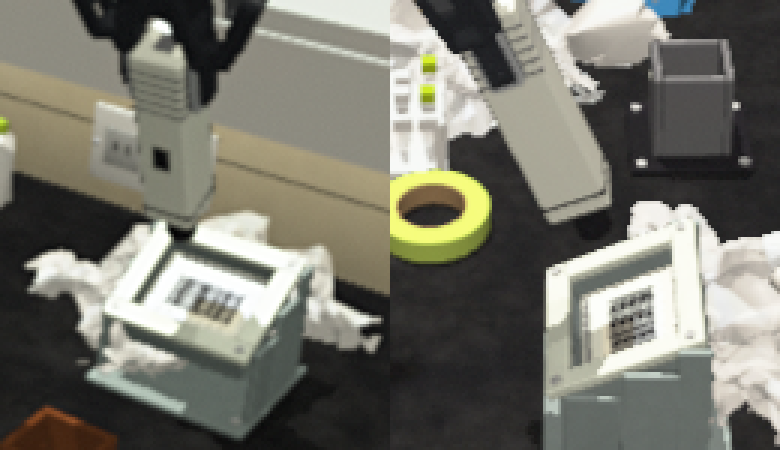

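The wand is above the window, but joint 7 is at its limit (143.8°), so the pose fell short. The nose is round, so I can turn the tool about the wand axis to free the wrist.

```bash
cat >> h.py <<'E'
TR40=TR@R.from_euler('z',40,degrees=True).as_matrix()
E
python3 - <<'E'
from h import *
plan(CTR+N*(LT+.05),TR40,rows=10)
E
```

```text
dist tool-frame total mm [ 12.8 -13.9  -3.9] rv deg [-0.91 -3.08 40.2 ] n 10 rot/row [-0.018 -0.062  0.804]
travel [[0.013, -0.014, -0.004], [0.012, -0.015, -0.004], [0.011, -0.016, -0.004], [0.01, -0.016, -0.004], [0.008, -0.017, -0.004], [0.007, -0.017, -0.004], [0.006, -0.018, -0.004], [0.005, -0.018, -0.004], [0.003, -0.018, -0.005], [0.002, -0.019, -0.005]]
```

Call:
servo_tool(travel=[[0, 0, 0], [0.012, -0.015, -0.004], [0.012, -0.016, -0.004], [0.012, -0.016, -0.004], [0.01, -0.017, -0.004], [0.01, -0.017, -0.004], [0.007, -0.018, -0.004], [0.005, -0.018, -0.004], [0.003, -0.02, -0.005], [0.002, -0.02, -0.005], [0, 0, 0], [0, 0, 0]], delta_rot=[[0, 0, 0.8], [-0.018, -0.062, 0.8], [-0.018, -0.062, 0.8], [-0.018, -0.062, 0.8], [-0.018, -0.062, 0.8], [-0.018, -0.062, 0.8], [-0.018, -0.062, 0.8], [-0.018, -0.062, 0.8], [-0.018, -0.062, 0.8], [-0.018, -0.062, 0.8], [0, 0, 0], [0, 0, 0]], fingers=[0.3, 0.3, 0.3, 0.3, 0.3, 0.3, 0.3, 0.3, 0.3, 0.3, 0.3, 0.3])

```text
time_s: 7.32
tcp_pos: [0.4751, -0.3612, 0.2474]
eef_rot: [163.7, 18.8, 139.4]
wrist_force: [0.1, 0.3, -0.8]
grip_width: 0.418
gripper_force: 51.1
```

Run:
```python
from h import *
s=robot.read_state(); print({k:np.round(s[k],3) for k in('time_s','q','tcp_pos','eef_rot','wrist_force','grip_width')}); print('tip in window mm, rot err',inwin())
plan(CTR+N*(LT+.03),TR40,rows=4)
```

```text
{'time_s': np.float64(7.317), 'q': array([ 39.19 ,  19.348,   1.481, 111.475, -30.813,  34.238, 116.024]), 'tcp_pos': array([ 0.475, -0.361,  0.247]), 'eef_rot': array([163.696,  18.814, 139.355]), 'wrist_force': array([ 0.116,  0.311, -0.822]), 'grip_width': np.float64(0.418)}
tip in window mm, rot err (array([-0.8,  0.9, 49.6]), array([ -0.2 ,  -0.25, -39.7 ]))
dist tool-frame total mm [-0.9 -0.7 19.6] rv deg [-0.27 -0.17  0.3 ] n 4 rot/row [-0.013 -0.008  0.015]
travel [[-0.002, -0.002, 0.049], [-0.002, -0.002, 0.049], [-0.002, -0.002, 0.049], [-0.002, -0.002, 0.049]]
```

Call:
servo_tool(travel=[[-0.002, -0.001, 0.08], [-0.002, -0.001, 0.08], [-0.002, -0.001, 0.08], [-0.002, -0.001, 0.08], [-0.001, -0.001, 0.08], [0, -0.001, 0.06], [0, 0, 0], [0, 0, 0], [0, 0, 0]], delta_rot=[[-0.013, -0.008, 0.015], [-0.013, -0.008, 0.015], [-0.013, -0.008, 0.015], [-0.013, -0.008, 0.015], [0, 0, 0], [0, 0, 0], [0, 0, 0], [0, 0, 0], [0, 0, 0]], fingers=[0.3, 0.3, 0.3, 0.3, 0.3, 0.3, 0.3, 0.3, 0.3])

```text
time_s: 8.07
tcp_pos: [0.4937, -0.363, 0.2059]
eef_rot: [163.3, 18.9, 138.7]
wrist_force: [-0.4, 0.4, -2.0]
grip_width: 0.414
gripper_force: 51.1
```

```bash
cat >> h.py <<'E'
def feel(n=4):
    "mean force along window normal over a few readings, plus tip position"
    f=[]
    for _ in range(n): f.append(robot.read_state()['wrist_force']); eyes.camera('wrist')
    f=np.array(f); s=robot.read_state(); print('t',round(float(s['time_s']),2),'F.n',(f@N).mean().round(2),'each',(f@N).round(2),'lat',(f.mean(0)@WR[:,:2]).round(2),'q7',s['q'][6].round(1),'tip/rot',*inwin())
E
python3 -c "from h import *; feel()"
```

```text
t 8.27 F.n -1.48 each [-1.65 -1.18 -1.31 -1.79] lat [-1.37  0.26] q7 118.4 tip/rot [-0.6 -1.4  4.3] [ -0.06   0.06 -40.24]
```

Call:
servo_tool(travel=[[0.006, 0.01, 0.02], [0, 0, 0.02], [0, 0, 0.02], [0, 0, 0.02], [0, 0, 0], [0, 0, 0]], delta_rot=[[0, 0, 0], [0, 0, 0], [0, 0, 0], [0, 0, 0], [0, 0, 0], [0, 0, 0]], fingers=[0.3, 0.3, 0.3, 0.3, 0.3, 0.3])

```text
time_s: 8.77
tcp_pos: [0.4973, -0.3616, 0.1984]
eef_rot: [163.3, 18.8, 138.7]
wrist_force: [-0.9, -1.0, -2.2]
grip_width: 0.419
gripper_force: 51.1
```

```bash
python3 -c "from h import *; feel()"
```

```text
t 8.97 F.n -2.02 each [-1.62 -2.01 -2.6  -1.83] lat [-0.76 -0.33] q7 118.7 tip/rot [-0.7 -0.1 -4. ] [-5.000e-02  3.000e-02 -4.025e+01]
```

Call:
servo_tool(travel=[[0, 0, 0.02], [0, 0, 0.02], [0, 0, 0], [0, 0, 0]], delta_rot=[[0, 0, 0], [0, 0, 0], [0, 0, 0], [0, 0, 0]], fingers=[0.3, 0.3, 0.3, 0.3])

```text
time_s: 9.3
tcp_pos: [0.499, -0.3615, 0.1947]
eef_rot: [163.3, 18.8, 138.7]
wrist_force: [0.0, 0.0, -2.7]
grip_width: 0.417
gripper_force: 51.1
```

```bash
python3 -c "from h import *; feel()"
```

```text
t 9.5 F.n -1.66 each [-2.41 -1.95 -1.18 -1.09] lat [-0.57 -0.15] q7 118.8 tip/rot [-0.6 -0.1 -8. ] [-5.000e-02  3.000e-02 -4.025e+01]
```

Call:
servo_tool(travel=[[0, 0, 0.015], [0, 0, 0.015], [0, 0, 0], [0, 0, 0]], delta_rot=[[0, 0, 0], [0, 0, 0], [0, 0, 0], [0, 0, 0]], fingers=[0.3, 0.3, 0.3, 0.3])

```text
time_s: 9.83
tcp_pos: [0.5003, -0.3614, 0.1921]
eef_rot: [163.3, 18.8, 138.7]
wrist_force: [0.3, 0.3, -2.4]
grip_width: 0.417
gripper_force: 51.1
```

```bash
python3 -c "from h import *; feel()"
```

```text
t 10.03 F.n -2.12 each [-2.28 -2.22 -1.38 -2.58] lat [-0.84 -0.16] q7 119.0 tip/rot [ -0.7  -0.1 -11. ] [-5.000e-02  3.000e-02 -4.025e+01]
```

Call:
servo_tool(travel=[[0, 0, 0.01], [0, 0, 0.01], [0, 0, 0], [0, 0, 0]], delta_rot=[[0, 0, 0], [0, 0, 0], [0, 0, 0], [0, 0, 0]], fingers=[0.3, 0.3, 0.3, 0.3])

```text
time_s: 10.37
tcp_pos: [0.5011, -0.3615, 0.1903]
eef_rot: [163.3, 18.8, 138.7]
wrist_force: [0.4, 0.1, -2.0]
grip_width: 0.41
gripper_force: 51.1
```

```bash
python3 -c "from h import *; feel()"
```

```text
t 10.57 F.n -1.84 each [-1.97 -1.78 -1.41 -2.2 ] lat [-0.99  0.06] q7 119.1 tip/rot [ -0.7  -0.  -13. ] [-5.000e-02  2.000e-02 -4.025e+01]
```

Baseline is about -1.8 N with no contact yet.

Call:
servo_tool(travel=[[0, 0, 0.01], [0, 0, 0.01], [0, 0, 0], [0, 0, 0]], delta_rot=[[0, 0, 0], [0, 0, 0], [0, 0, 0], [0, 0, 0]], fingers=[0.3, 0.3, 0.3, 0.3])

```text
time_s: 10.9
tcp_pos: [0.5019, -0.3614, 0.1885]
eef_rot: [163.3, 18.8, 138.7]
wrist_force: [-0.7, -0.3, -1.5]
grip_width: 0.413
gripper_force: 51.1
```

```bash
python3 -c "from h import *; feel()"
```

```text
t 11.1 F.n -1.51 each [-1.05 -1.73 -2.07 -1.18] lat [-0.73 -0.41] q7 119.2 tip/rot [ -0.7  -0.  -15. ] [-5.000e-02  3.000e-02 -4.025e+01]
```

Call:
servo_tool(travel=[[0, 0, 0.01], [0, 0, 0.01], [0, 0, 0], [0, 0, 0]], delta_rot=[[0, 0, 0], [0, 0, 0], [0, 0, 0], [0, 0, 0]], fingers=[0.3, 0.3, 0.3, 0.3])

```text
time_s: 11.43
tcp_pos: [0.5028, -0.3614, 0.1867]
eef_rot: [163.3, 18.8, 138.7]
wrist_force: [-0.5, 0.9, -2.2]
grip_width: 0.419
gripper_force: 51.1
```

```bash
python3 -c "from h import *; feel()"
```

```text
t 11.63 F.n -1.62 each [-1.75 -1.22 -1.22 -2.29] lat [-0.59  0.09] q7 119.2 tip/rot [ -0.7  -0.  -17. ] [-5.000e-02  2.000e-02 -4.025e+01]
```

Call:
servo_tool(travel=[[0, 0, 0.01], [0, 0, 0.01], [0, 0, 0], [0, 0, 0]], delta_rot=[[0, 0, 0], [0, 0, 0], [0, 0, 0], [0, 0, 0]], fingers=[0.3, 0.3, 0.3, 0.3])

```text
time_s: 11.97
tcp_pos: [0.5037, -0.3614, 0.185]
eef_rot: [163.3, 18.9, 138.7]
wrist_force: [-2.0, 0.2, 0.5]
grip_width: 0.418
gripper_force: 51.3
```

```bash
python3 -c "from h import *; feel()"
```

```text
t 12.17 F.n -0.28 each [ 1.31 -0.84 -0.6  -1.  ] lat [-0.99  0.12] q7 119.3 tip/rot [ -0.7  -0.1 -19. ] [-5.000e-02  3.000e-02 -4.025e+01]
```

Call:
servo_tool(travel=[[0, 0, 0.01], [0, 0, 0.01], [0, 0, 0], [0, 0, 0]], delta_rot=[[0, 0, 0], [0, 0, 0], [0, 0, 0], [0, 0, 0]], fingers=[0.3, 0.3, 0.3, 0.3])

```text
time_s: 12.5
tcp_pos: [0.5045, -0.3614, 0.1832]
eef_rot: [163.3, 18.9, 138.7]
wrist_force: [-2.1, 0.0, 1.1]
grip_width: 0.415
gripper_force: 51.4
```

```bash
python3 -c "from h import *; feel()"
```

```text
t 12.7 F.n 1.68 each [1.91 1.93 0.96 1.93] lat [-1.04  0.3 ] q7 119.4 tip/rot [ -0.6  -0.1 -21. ] [-5.000e-02  3.000e-02 -4.024e+01]
```

Call:
servo_tool(travel=[[0, 0, 0.01], [0, 0, 0.01], [0, 0, 0.01], [0, 0, 0], [0, 0, 0], [0, 0, 0]], delta_rot=[[0, 0, 0], [0, 0, 0], [0, 0, 0], [0, 0, 0], [0, 0, 0], [0, 0, 0]], fingers=[0.3, 0.3, 0.3, 0.3, 0.3, 0.3])

```text
time_s: 13.2
tcp_pos: [0.5058, -0.3614, 0.1805]
eef_rot: [163.3, 18.9, 138.7]
wrist_force: [-1.6, 1.3, 2.1]
grip_width: 0.416
gripper_force: 51.6
```

```bash
python3 -c "from h import *; feel(8)"
```

```text
t 13.6 F.n 3.52 each [2.56 3.29 3.2  3.86 3.88 3.62 3.66 4.13] lat [-0.41  0.62] q7 119.6 tip/rot [ -0.6  -0.1 -24. ] [-5.000e-02  3.000e-02 -4.025e+01]
```

Call:
servo_tool(travel=[[0, 0, 0.003], [0, 0, 0], [0, 0, 0], [0, 0, 0], [0, 0, 0], [0, 0, 0], [0, 0, 0], [0, 0, 0], [0, 0, 0], [0, 0, 0], [0, 0, 0], [0, 0, 0]], delta_rot=[[0, 0, 0], [0, 0, 0], [0, 0, 0], [0, 0, 0], [0, 0, 0], [0, 0, 0], [0, 0, 0], [0, 0, 0], [0, 0, 0], [0, 0, 0], [0, 0, 0], [0, 0, 0]], fingers=[0.3, 0.3, 0.3, 0.3, 0.3, 0.3, 0.3, 0.3, 0.3, 0.3, 0.3, 0.3])

```text
time_s: 14.6
tcp_pos: [0.5059, -0.3613, 0.1802]
eef_rot: [163.3, 18.9, 138.7]
wrist_force: [-0.8, -0.6, 4.1]
grip_width: 0.416
gripper_force: 51.6
```

Run:
```python
from h import *
feel(8); o=[]
for n in('scene','side'):
    c=cam(n); x,y=proj(c,CTR).round().astype(int); print(n,x,y)
    o.append(cv2.resize(c['img'][y-60:y+60,x-55:x+55],(400,436),interpolation=3))
cv2.imwrite('pics/v5.png',np.hstack(o))
```

```text
t 15.0 F.n 4.1 each [4.03 3.86 3.69 4.18 3.84 3.83 5.09 4.26] lat [-0.14  0.25] q7 119.6 tip/rot [ -0.7  -0.  -24.4] [-4.000e-02  2.000e-02 -4.025e+01]
scene 469 270
side 349 374
```

View pics/v5.png

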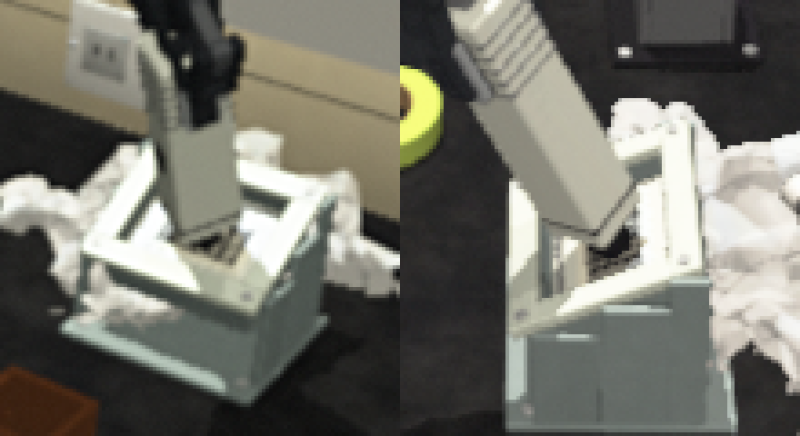

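Both views show the nose on the middle of the striped label, left panel about (212,243) and right panel about (612,250). Force was 5.9 N above baseline (about 6 mm in) for over 1.5 s, so I withdraw.

Call:
servo_tool(travel=[[0, 0, -0.05], [0, 0, -0.1], [0, 0, -0.1], [0, 0, -0.15], [0, 0, -0.2], [0, 0, -0.2], [0, 0, -0.1], [0, 0, 0], [0, 0, 0]], delta_rot=[[0, 0, 0], [0, 0, 0], [0, 0, 0], [0, 0, 0], [0, 0, 0], [0, 0, 0], [0, 0, 0], [0, 0, 0], [0, 0, 0]], fingers=[0.3, 0.3, 0.3, 0.3, 0.3, 0.3, 0.3, 0.3, 0.3])

```text
time_s: 15.85
tcp_pos: [0.4679, -0.3624, 0.262]
eef_rot: [163.3, 18.9, 138.7]
wrist_force: [0.4, 1.0, -1.1]
grip_width: 0.414
gripper_force: 51.2
```

```bash
cat >> h.py <<'E'
HOLD=np.array([.604,-.0845,.1377]); HR=down(-176.55)
E
python3 - <<'E'
from h import *
feel(1); plan(HOLD+[0,0,.14],HR,rows=11)
E
```

```text
t 15.9 F.n -1.21 each [-1.21] lat [-0.04  1.  ] q7 115.6 tip/rot [-0.9  0.5 65.2] [-2.000e-02  0.000e+00 -4.023e+01]
dist tool-frame total mm [ 71.  297.8  46.1] rv deg [  8.42  24.12 -41.21] n 11 rot/row [ 0.153  0.439 -0.749]
travel [[0.065, 0.271, 0.042], [0.045, 0.275, 0.04], [0.026, 0.278, 0.038], [0.006, 0.279, 0.035], [-0.014, 0.279, 0.031], [-0.033, 0.278, 0.026], [-0.052, 0.276, 0.021], [-0.071, 0.272, 0.015], [-0.089, 0.267, 0.008], [-0.106, 0.261, 0.001], [-0.123, 0.253, -0.007]]
```

Call:
servo_tool(travel=[[0.065, 0.271, 0.042], [0.045, 0.275, 0.04], [0.026, 0.278, 0.038], [0.006, 0.279, 0.035], [-0.014, 0.279, 0.031], [-0.033, 0.278, 0.026], [-0.052, 0.276, 0.021], [-0.071, 0.272, 0.015], [-0.089, 0.267, 0.008], [-0.106, 0.261, 0.001], [-0.123, 0.253, -0.007], [0, 0, 0]], delta_rot=[[0.153, 0.439, -0.749], [0.153, 0.439, -0.749], [0.153, 0.439, -0.749], [0.153, 0.439, -0.749], [0.153, 0.439, -0.749], [0.153, 0.439, -0.749], [0.153, 0.439, -0.749], [0.153, 0.439, -0.749], [0.153, 0.439, -0.749], [0.153, 0.439, -0.749], [0.153, 0.439, -0.749], [0, 0, 0]], fingers=[0.3, 0.3, 0.3, 0.3, 0.3, 0.3, 0.3, 0.3, 0.3, 0.3, 0.3, 0.3])

```text
time_s: 16.9
tcp_pos: [0.6066, -0.0771, 0.2765]
eef_rot: [179.8, -0.2, -175.8]
wrist_force: [0.1, 1.4, -2.8]
grip_width: 0.413
gripper_force: 51.2
```

Call:
servo_tool(travel=[[0, 0, 0], [0, 0, 0], [0, 0, 0]], delta_rot=[[0, 0, 0], [0, 0, 0], [0, 0, 0]], fingers=[0.3, 0.3, 0.3])

```text
time_s: 17.15
tcp_pos: [0.6036, -0.0857, 0.2776]
eef_rot: [-180.0, -0.1, -176.7]
wrist_force: [-0.5, -0.1, -1.7]
grip_width: 0.417
gripper_force: 51.2
```

Run:
```python
from h import *
s=robot.read_state(); print(s['time_s'],s['q'].round(1),s['tcp_pos'].round(4),s['eef_rot'].round(2))
plan(HOLD+[0,0,.085],HR,rows=3)
```

```text
17.15 [ 3.3 26.  -1.2 90.9  0.6 63.1 95.3] [ 0.6036 -0.0857  0.2776] [-1.8000e+02 -6.0000e-02 -1.7666e+02]
dist tool-frame total mm [-0.5  1.2 54.9] rv deg [-0.   -0.06 -0.11] n 3 rot/row [-0.    -0.004 -0.008]
travel [[-0.002, 0.004, 0.183], [-0.002, 0.004, 0.183], [-0.002, 0.004, 0.183]]
```

Call:
servo_tool(travel=[[-0.005, 0.012, 0.15], [0, 0, 0.2], [0, 0, 0.2], [0, 0, 0], [0, 0, 0], [0, 0, 0]], delta_rot=[[0, -0.012, -0.022], [0, 0, 0], [0, 0, 0], [0, 0, 0], [0, 0, 0], [0, 0, 0]], fingers=[0.3, 0.3, 0.3, 0.3, 0.3, 0.3])

```text
time_s: 17.65
tcp_pos: [0.6049, -0.0843, 0.2245]
eef_rot: [-180.0, 0.1, -176.5]
wrist_force: [0.0, -0.2, -1.7]
grip_width: 0.416
gripper_force: 51.0
```

Run:
```python
from h import *
s=robot.read_state(); print(s['time_s'],s['tcp_pos'].round(4),s['eef_rot'].round(2),s['wrist_force'])
plan(HOLD+[0,0,.02],HR,rows=6); o=[]
for n in('scene','side'):
    c=cam(n); x,y=proj(c,[.603,-.084,.09]).round().astype(int)
    o.append(cv2.resize(c['img'][y-60:y+60,x-55:x+55],(400,436),interpolation=3))
cv2.imwrite('pics/v6.png',np.hstack(o))
```

```text
17.65 [ 0.6049 -0.0843  0.2245] [-1.7998e+02  1.2000e-01 -1.7653e+02] [ 0.03818146 -0.22722313 -1.66437921]
dist tool-frame total mm [ 1.  -0.2 66.8] rv deg [-0.02  0.12  0.02] n 6 rot/row [-0.001  0.004  0.001]
travel [[0.002, -0.0, 0.111], [0.002, -0.0, 0.111], [0.002, -0.0, 0.111], [0.002, -0.0, 0.111], [0.002, -0.0, 0.111], [0.001, -0.0, 0.111]]
```

View pics/v6.png

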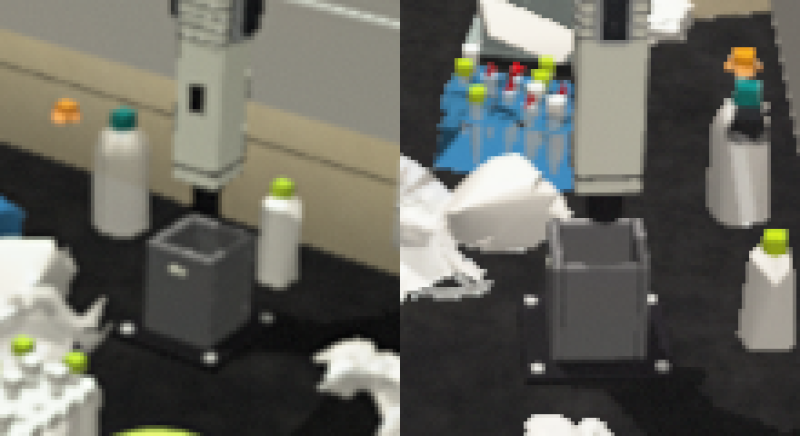

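The nose hangs over the socket: right panel about (605,210) with the socket's rim at (597,230). To check alignment I compare the wand's edges with the starting pictures at the same image rows.

Run:
```python
from h import *
import pickle
for n in('scene','side'):
    a=pickle.load(open(n+'0.pkl','rb')); b=cam(n)
    for z in(.125,.13,.135):
        x,y=proj(a,[.603,-.084,z]).round().astype(int); r=[]
        for c in(a,b):
            l=cv2.cvtColor(c['img'],6)[y-1:y+2,x-22:x+23].mean(0); u=cv2.resize(l[None].astype(np.float32),None,fx=4,fy=1)[0]
            g=np.gradient(cv2.GaussianBlur(u[None],(1,1),0)[0]); r.append(l.astype(int).tolist())
        print(n,z,x,y); print(r[0]); print(r[1])
```

```text
scene 0.125 380 212
[146, 146, 144, 142, 138, 132, 124, 118, 118, 120, 120, 119, 115, 127, 158, 165, 166, 167, 166, 167, 167, 167, 163, 161, 159, 150, 140, 139, 140, 139, 139, 146, 149, 137, 132, 133, 135, 134, 134, 132, 132, 133, 136, 138, 137]
[144, 144, 144, 142, 137, 130, 124, 118, 118, 119, 119, 119, 122, 133, 154, 158, 154, 146, 140, 137, 129, 131, 134, 130, 120, 116, 113, 108, 115, 122, 132, 133, 126, 130, 133, 133, 134, 133, 133, 132, 133, 133, 135, 138, 136]
scene 0.13 380 210
[148, 148, 147, 144, 140, 134, 125, 120, 120, 121, 122, 122, 117, 125, 150, 160, 162, 162, 160, 153, 148, 147, 142, 140, 142, 138, 129, 126, 128, 136, 138, 139, 139, 136, 136, 137, 137, 137, 137, 136, 137, 137, 137, 137, 138]
[147, 147, 146, 144, 141, 132, 125, 120, 120, 121, 121, 121, 116, 115, 130, 137, 138, 139, 138, 144, 146, 155, 161, 162, 162, 153, 135, 124, 115, 110, 118, 119, 118, 129, 136, 137, 136, 136, 136, 136, 137, 137, 137, 137, 138]
scene 0.135 380 209
[152, 151, 150, 147, 142, 135, 126, 121, 121, 122, 124, 124, 120, 127, 147, 152, 152, 158, 159, 145, 138, 141, 141, 140, 143, 139, 128, 1
[... 957 characters left out ...]
, 41, 44, 44, 44, 44, 41, 39, 40, 40]
[248, 247, 232, 191, 148, 122, 122, 125, 139, 145, 134, 125, 121, 108, 103, 141, 167, 169, 169, 168, 169, 169, 169, 169, 169, 169, 170, 169, 170, 171, 170, 170, 167, 123, 57, 42, 43, 46, 47, 46, 45, 45, 42, 42, 43]
side 0.135 373 270
[207, 182, 158, 134, 123, 118, 116, 123, 135, 141, 140, 131, 120, 117, 115, 132, 142, 142, 140, 138, 137, 143, 150, 146, 143, 143, 142, 143, 146, 149, 154, 154, 138, 91, 39, 40, 40, 41, 42, 44, 44, 42, 42, 41, 40]
[211, 188, 165, 140, 128, 122, 121, 128, 140, 148, 145, 136, 124, 107, 110, 146, 166, 169, 169, 169, 169, 169, 170, 169, 169, 169, 169, 169, 170, 170, 169, 171, 168, 129, 65, 42, 43, 44, 46, 45, 46, 45, 44, 43, 43]
```

Edges coincide within about half a pixel (under 1 mm), so I lower the wand.

Call:
servo_tool(travel=[[0.01, -0.002, 0.1], [0, 0, 0.1], [0, 0, 0.1], [0, 0, 0.1], [0, 0, 0.1], [0, 0, 0], [0, 0, 0]], delta_rot=[[0, 0.02, 0], [0, 0, 0], [0, 0, 0], [0, 0, 0], [0, 0, 0], [0, 0, 0], [0, 0, 0]], fingers=[0.3, 0.3, 0.3, 0.3, 0.3, 0.3, 0.3])

```text
time_s: 18.43
tcp_pos: [0.6033, -0.0839, 0.1725]
eef_rot: [180.0, -0.1, -176.5]
wrist_force: [0.4, 0.5, -1.3]
grip_width: 0.415
gripper_force: 51.2
```

Call:
servo_tool(travel=[[0, 0, 0.08], [0, 0, 0.08], [0, 0, 0.06], [0, 0, 0.05], [0, 0, 0.05], [0, 0, 0], [0, 0, 0]], delta_rot=[[0, 0, 0], [0, 0, 0], [0, 0, 0], [0, 0, 0], [0, 0, 0], [0, 0, 0], [0, 0, 0]], fingers=[0.3, 0.3, 0.3, 0.3, 0.3, 0.3, 0.3])

```text
time_s: 19.02
tcp_pos: [0.6035, -0.0839, 0.1411]
eef_rot: [-180.0, -0.1, -176.5]
wrist_force: [-0.3, -0.6, -1.7]
grip_width: 0.416
gripper_force: 51.2
```

Call:
servo_tool(travel=[[0, 0, 0.02], [0, 0, 0.014], [0, 0, 0], [0, 0, 0]], delta_rot=[[0, 0, 0], [0, 0, 0], [0, 0, 0], [0, 0, 0]], fingers=[0.3, 0.3, 0.3, 0.3])

```text
time_s: 19.35
tcp_pos: [0.6035, -0.084, 0.138]
eef_rot: [-180.0, -0.0, -176.5]
wrist_force: [0.2, -0.1, -2.0]
grip_width: 0.412
gripper_force: 51.2
```

Call:
servo_tool(travel=[[0, 0, 0.01], [0, 0, 0.005], [0, 0, 0], [0, 0, 0]], delta_rot=[[0, 0, 0], [0, 0, 0], [0, 0, 0], [0, 0, 0]], fingers=[0.3, 0.3, 0.3, 0.3])

```text
time_s: 19.68
tcp_pos: [0.604, -0.0839, 0.1377]
eef_rot: [-180.0, 0.0, -176.5]
wrist_force: [-5.5, 0.0, 16.4]
grip_width: 0.418
gripper_force: 53.4
```

The wand is seated on the ledge (z force +16 N at the original height). Release and back off.

Call:
servo_tool(travel=[[0, 0, -0.005], [0, 0, 0], [0, 0, 0], [0, 0, 0], [0, 0, 0], [0, 0, 0], [0, 0, 0], [0, 0, 0]], delta_rot=[[0, 0, 0], [0, 0, 0], [0, 0, 0], [0, 0, 0], [0, 0, 0], [0, 0, 0], [0, 0, 0], [0, 0, 0]], fingers=[0.3, 1, 1, 1, 1, 1, 1, 1])

```text
time_s: 20.35
tcp_pos: [0.6035, -0.084, 0.1369]
eef_rot: [-180.0, -0.0, -176.5]
wrist_force: [-0.7, 0.1, 0.2]
grip_width: 0.997
gripper_force: 0.0
```

Call:
servo_tool(travel=[[0, 0, -0.1], [0, 0, -0.15], [0, 0, -0.2], [0, 0, -0.25], [0, 0, -0.3], [0, 0, -0.3], [0.3, 0, 0], [0.3, 0, 0], [0.3, 0, 0], [0.2, 0, 0], [0, 0, 0], [0, 0, 0]], delta_rot=[[0, 0, 0], [0, 0, 0], [0, 0, 0], [0, 0, 0], [0, 0, 0], [0, 0, 0], [0, 0, 0], [0, 0, 0], [0, 0, 0], [0, 0, 0], [0, 0, 0], [0, 0, 0]], fingers=[1, 1, 1, 1, 1, 1, 1, 1, 1, 1, 1, 1])

```text
time_s: 21.35
tcp_pos: [0.4936, -0.0909, 0.2683]
eef_rot: [-180.0, 0.0, -176.5]
wrist_force: [-0.1, 0.8, -0.4]
grip_width: 1.001
gripper_force: 0.0
```

Run:
```python
from h import *
import pickle
o=[]
for n in('scene','side'):
    a=pickle.load(open(n+'0.pkl','rb'));c=cam(n); x,y=proj(c,[.603,-.084,.09]).round().astype(int)
    for i in (a,c): o.append(cv2.resize(i['img'][y-60:y+50,x-30:x+30],(200,366),interpolation=3))
cv2.imwrite('pics/v7.png',np.hstack(o)); print(robot.read_state()['time_s'],robot.read_state()['tcp_pos'])
```

```text
21.45 [ 0.49455623 -0.09060306  0.26763515]
```

View pics/v7.png

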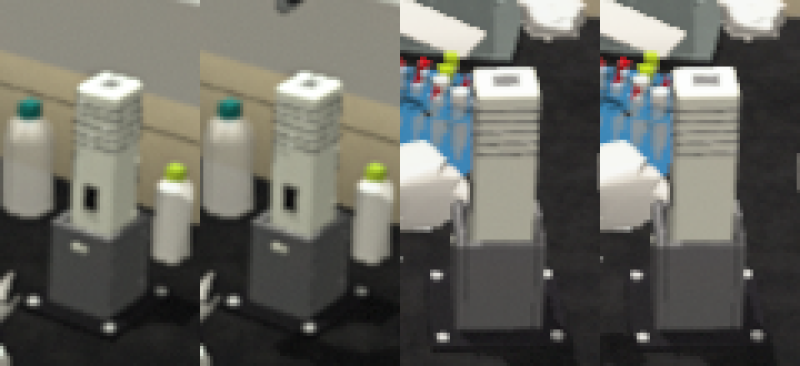

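The before/after pairs match: the wand's top is at row 72 in the first pair and row 68 in the second, both before and after, so it is upright and fully home. I hand in.

```bash
python3 -c "from h import *; print(order.finish_job())"
```

```text
the job is handed in; nothing more can be done
None
```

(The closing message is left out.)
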